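Size an unmarked bearing in the stepped pocket gauge

ROBOT

A 6-joint arm with a two-finger parallel gripper is mounted at the origin on a cart in front of the work surface, level with it; the furniture and walls round the work are solid. World frame = base frame: x ahead of the robot, y to its left, z up, the work surface at z = 0. Lengths are in m, angles in rad, forces in N, time in s.
With the tool pointing down it reaches from about 0.35 to 0.875 m from the base axis. Payload 4.2 kg.
Tool frame: the origin (TCP) lies midway between the tips of the shut fingers; the grasp point (between the pads) lies 19 mm behind it; z points along the fingers, y is the direction in which the jaws open and shut (so a half turn about z gives the same grasp; the last joint's range is limited). The gripper opens to 85 mm and grips with 20 to 120 N. Pads are 22 mm wide; open, the fingers measure 114 mm over their backs; the gripper's body (76 mm by 85 mm) begins 54 mm behind the grasp point. The pads swing forward as they close: fully open they stand 13 mm farther back than shut.
Start: joints at [1.386, 0.385, 0.008, 0, -1.194, -0.259], TCP at [0.268, 0.564, 0.231] pointing down, gripper open.
Joint ranges: [-3.14, 3.14], [-1.21, 2.06], [-1.07, 1.41], [-3.16, 2.05], [-2.99, -0.16], [-3.1, 3.1]. Speed limits (rad/s): [2.79, 2.79, 3.14, 3.14, 3.14, 3.14].

INTERFACE

Orientations are given as a unit quaternion [x, y, z, w].
In Python, from plant import * gives the robot as it stands.
- The arm moves only by the tool carry_out, never from a script. Its argument "increments" is a list that holds one entry, the list of rows, each a list of 7 numbers: the turn, a rotation vector about the tool's x, y, z in units of 8 degrees (1.0 is 8 degrees), then the shift along the tool's x, y, z in m, then the opening, from 0 (shut) to 1 (fully open). In form: [[[ax, ay, az, dx, dy, dz, grip], ...]]. A call has 1 to 12 rows; each row is the pose to reach, as a shift and turn from the pose commanded when the call began, along the tool's axes at that moment; what a row does not reach only later rows make up. A row lasts 1/8 s, in which the tool goes at most 62.5 mm and 10.7 degrees, less where a joint would pass 70% of its speed; a pose out of reach is approached as far as the arm can. A call with a gripper value outside its range is refused whole. The fingers move at their own pace and stop on an object; "force" is the grip in N (left out, the last holds). Time passes only in rows, so rows that repeat a pose let the fingers close. It gives the time, the measured TCP pose, the force and the opening at its end, in the units of the state.
- read_state(): the state, without advancing time (a new reading comes with each control period).
- snapshot(name): name is "scene" or "top" or "wrist"; returns a dict with "img" (384x512x3 uint8, red, green, blue), "K" (3x3 intrinsics, pixels), "k1" (the pictures are not rectified: a ray, as slopes to the right and down, at radius r is drawn at 1 + k1 r^2 times it, then the intrinsics apply), "rvec" (rotation vector, rad) and "tvec" (3), from world to camera coordinates, as OpenCV has them. Camera axes: x right, y down, z forward; pixel columns grow to the right and rows downward; lengths in m; the calibration is good to about 2 mm. A picture is of the moment at which its call begins. There is no depth.
- sign_off(): hands the job in, once; it reports no verdict.
The state is a dict: "t": time; "joint_positions": joint angles; "dq": joint speeds; "joint_efforts": joint torques, N m; "eef_pos": TCP position; "tool_rot": TCP orientation; "contact_force": force on the tool from outside, world axes, zero at the start; "moment": the same for the moment, N m; "width": finger opening in m.
Only numpy, scipy, OpenCV 4.12 (cv2) and the standard library are available. Lean on these libraries where they do the work, as an engineer would, in place of code of your own. Each camera call takes 0.05 s, during which the arm holds its last target.

TASK

Find the size of the unmarked ball bearing that lies on the paper job card with the pocket gauge: offer it flat to the smallest pocket, then to the next larger, and so on in order, until it enters a pocket. Leave it there, let go, lying fully home on that pocket's floor; never force it (no more than 30 N on the gauge at any moment), and leave the other bearings and the things around where they are.

Things in the scene. Friction and masses are not known exactly. Their poses are not given: they have to be found in the camera images.
- gauge: pocket gauge, fixed: an aluminium block 46 x 172 mm, flat top face 22 mm above the bench, on a dark foot plate 62 x 204 x 7 mm. Four round pockets in a row along its y, 42 mm apart, growing by 4 mm from pocket 1 at the +y end to pocket 4 at the -y end, each 1 mm wider than the bearing it is made for; a bearing too large for a pocket stays on the face (1.5 mm overlap). Origin: centre of underside, z up.
- pocket1 (a point): the centre of the mouth of the smallest pocket, at the level of the gauge's top face: round, 19 mm across, 6 mm deep with a flat floor, straight wall and sharp edge; marked with 1 punched dot. z up.
- pocket2 (a point): the centre of the mouth of the second pocket, at the level of the gauge's top face: round, 23 mm across, 6 mm deep with a flat floor, straight wall and sharp edge; marked with 2 punched dots. z up.
- pocket3 (a point): the centre of the mouth of the third pocket, at the level of the gauge's top face: round, 27 mm across, 6 mm deep with a flat floor, straight wall and sharp edge; marked with 3 punched dots. z up.
- pocket4 (a point): the centre of the mouth of the largest pocket, at the level of the gauge's top face: round, 31 mm across, 6 mm deep with a flat floor, straight wall and sharp edge; marked with 4 punched dots. z up.
- job_card: a white printed paper card, 105 x 148 mm, paper thin, flat on the bench: the bearing to be sized lies on it, within 35 mm of its centre. Origin: its centre at bench level, z up, y along the long side.
- bearing_a: double-row ball bearing lying flat: plain steel ring, dark shield, 10 mm bore, 14 mm high, about 60 g; outside diameter 22, 26 or 30 mm (the three differ; which is which is not told). Any one of the three may be the one on the job card, to be sized; the others lie elsewhere on the bench. Home in a pocket it stands 8 mm proud of the face: hold it 6 mm or more above its underside. Origin: centre of underside.
- bearing_b: double-row ball bearing lying flat: plain steel ring, dark shield, 10 mm bore, 14 mm high, about 60 g; outside diameter 22, 26 or 30 mm (the three differ; which is which is not told). Any one of the three may be the one on the job card, to be sized; the others lie elsewhere on the bench. Home in a pocket it stands 8 mm proud of the face: hold it 6 mm or more above its underside. Origin: centre of underside.
- bearing_c: double-row ball bearing lying flat: plain steel ring, dark shield, 10 mm bore, 14 mm high, about 60 g; outside diameter 22, 26 or 30 mm (the three differ; which is which is not told). Any one of the three may be the one on the job card, to be sized; the others lie elsewhere on the bench. Home in a pocket it stands 8 mm proud of the face: hold it 6 mm or more above its underside. Origin: centre of underside.
- marker: bystander: a red and white marker pen, 17 x 135 x 16 mm, lying on the bench beside the card. Origin: centre of the underside.
- pulley: bystander: a small toothed belt pulley, 24 mm across, 18 mm high, standing on the bench. Origin: centre of the underside.
- motor: bystander: a small stepper motor standing shaft up, 40 x 35 x 50 mm. Origin: centre of the underside.
Things that resemble listed ones, but are neither listed nor needed, are in the scene too. Leave any purple, red or yellow look-alike of the bearing_c alone.

How it is judged:
By the outcome, as a careful person would: the job done as asked, in the order asked, and still so for the second after the job is handed in, with the robot touching nothing.
It also fails if it takes over 72 s, if anything falls off the work surface, if the arm or the gripper's body presses on something with over 40 N, if the wrist force passes 120 N, or if a joint passes its speed limit or range.

## Working session

There is one attempt and no reset: what is moved stays moved. The work goes in short steps, Python scripts to look and compute and a tool call to move; the robot and the scene stay as the last step left them, time stands still between calls to the robot, and variables do not carry over. Pictures are saved under pics/ and viewed, and the job is handed in when it is done.

Besides the shell and the picture viewer there is one more tool, called after "Request:" as name(argument=value, ...), one argument or row to a line, values as JSON. carry_out: Moves the arm, as the interface text tells. Its arguments: {"type":"object","properties":{"increments":{"type":"array"},"force":{"type":"number"}},"required":["increments"]}

```bash
mkdir -p pics; ls
python3 - <<'E'
from plant import *
import cv2
s=read_state()
for k in s: print(k,s[k])
for n in ["scene","top","wrist"]:
    d=snapshot(n); cv2.imwrite(f"pics/{n}0.png",cv2.resize(d["img"][:,:,::-1],(800,600),interpolation=cv2.INTER_CUBIC))
    print(n,d["K"],d["k1"],d["rvec"],d["tvec"])
E
```

```text
pics
t 0.0
joint_positions [ 1.38560701e+00  3.85582288e-01  6.62335610e-03 -5.37708144e-04
 -1.19399342e+00 -2.58614162e-01]
dq [-0.00022156 -0.00023204  0.00056597 -0.00116416 -0.00034058 -0.00131767]
joint_efforts [-5.39357297e-04 -3.92288911e+01  1.88404423e+01  4.18637216e+00
 -4.65703473e-03 -8.37652209e-06]
eef_pos [0.26807444 0.56393929 0.23019934]
tool_rot [ 9.75458236e-01 -2.20181754e-01 -2.10150102e-04  1.08645750e-03]
contact_force [-0.07042679 -0.24885364 -0.5837483 ]
moment [-0.00531663  0.05139375  0.00732138]
width 0.08528512439962482
scene [[479.48144319   0.         262.95916046]
 [  0.         479.48144319 199.28154188]
 [  0.           0.           1.        ]] -0.07244382212254719 [ 2.35853877 -0.75805583  0.28519621] [-0.54514199  0.23676915  0.88668683]
top [[354.48431325   0.         255.37755711]
 [  0.         354.48431325 195.70535714]
 [  0.           0.           1.        ]] -0.0242079336216031 [ 2.14938578 -2.12169468  0.18400452] [-0.13052439  0.59313873  0.84917531]
wrist [[289.16740823   0.         251.16420594]
 [  0.         289.16740823 193.54162732]
 [  0.           0.           1.        ]] 0.020190516887754743 [-1.56610195  2.48028738  0.41707222] [ 0.62386048 -0.04286623  0.38021232]
```

View pics/scene0.png

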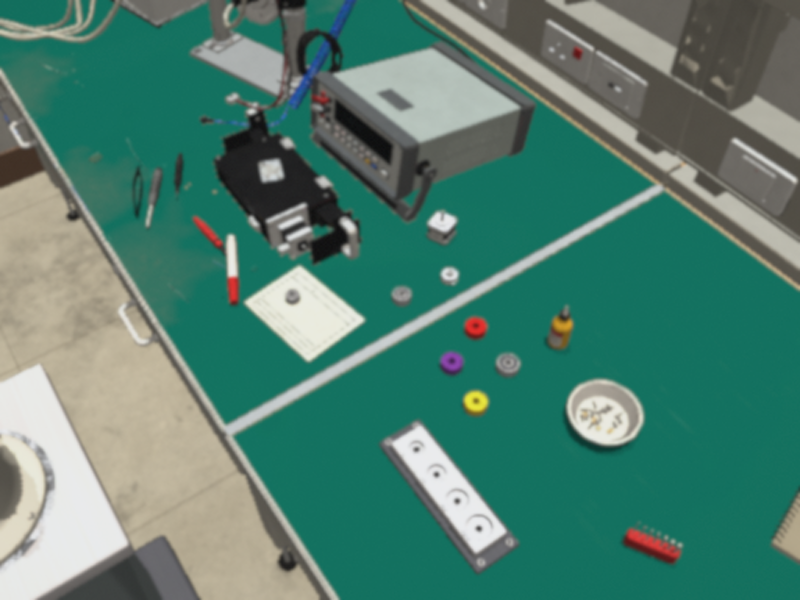

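View pics/top0.png

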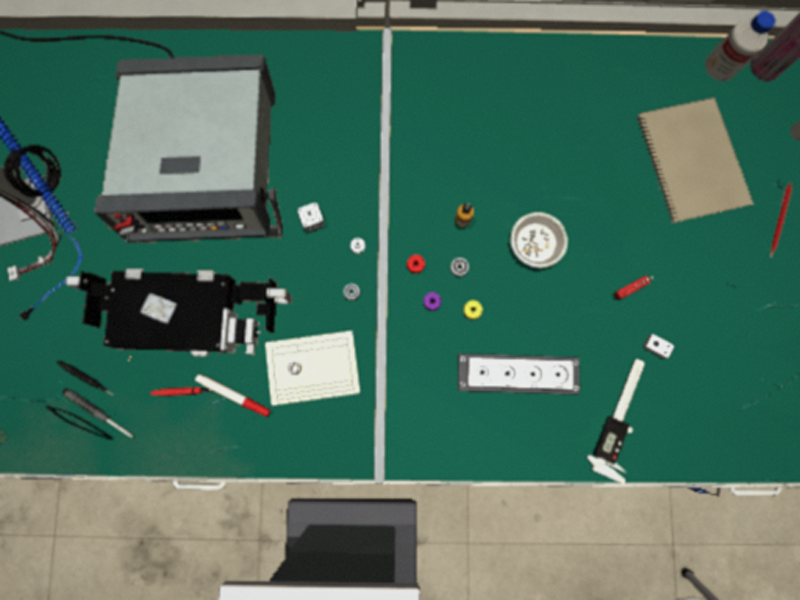

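View pics/wrist0.png

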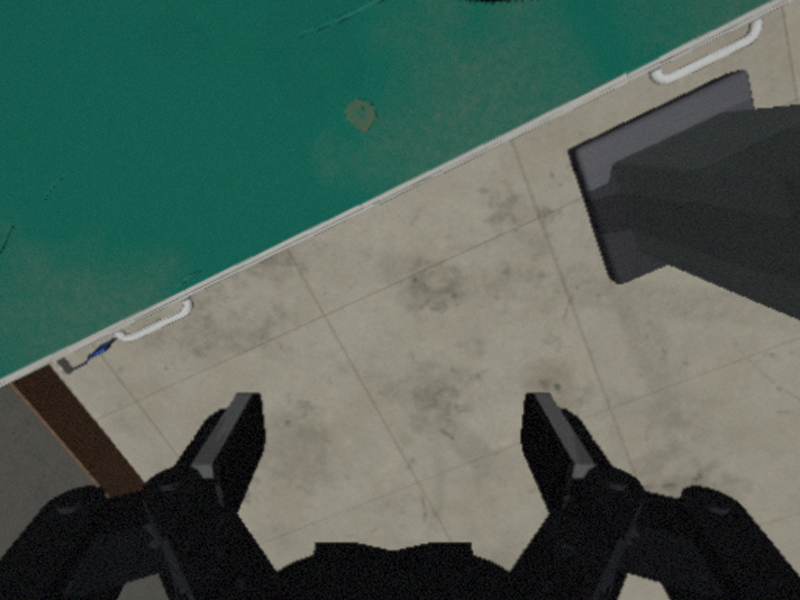

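The top view (800x600) shows the job card at (312,368) with a grey ring on it at (295,368), and the gauge at (519,374). Candidates for the bearing:
- grey ring on the card (295,368)
- grey ring (351,291)
- grey ring (460,266)
- pulley (357,245)
- red (416,263), purple (432,300) and yellow (473,309) look-alikes

By the description, I choose the one on the card, and I'll check it in a close crop.

```bash
cat > h.py <<'E'
from plant import *
import numpy as np, cv2
from scipy.spatial.transform import Rotation as R
def dist(d): return np.array([d["k1"],0,0,0,0.])
def ray(d,uv):
    p=cv2.undistortPoints(np.array(uv,float).reshape(-1,1,2),d["K"],dist(d)).reshape(-1,2)
    Rm=cv2.Rodrigues(np.array(d["rvec"],float))[0]
    c=-Rm.T@np.array(d["tvec"]); v=np.c_[p,np.ones(len(p))]@Rm
    return c,v
def onz(d,uv,z):
    c,v=ray(d,uv); return c+v*((z-c[2])/v[:,2])[:,None]
def proj(d,P):
    return cv2.projectPoints(np.array(P,float).reshape(-1,1,3),np.array(d["rvec"],float),np.array(d["tvec"],float),d["K"],dist(d))[0].reshape(-1,2)
def crop(d,x,y,w,h,f,name):
    c=d["img"][y:y+h,x:x+w,::-1]; cv2.imwrite("pics/"+name,cv2.resize(c,(w*f,h*f),interpolation=cv2.INTER_CUBIC))
E
python3 - <<'E'
from h import *
d=snapshot("top"); k=.64
print(proj(d,[[0,0,0],[.268,.564,.23]]))
names=dict(card=(312,368,0),b=(295,368,.014),r2=(351,291,.014),r3=(460,266,.014),gauge=(519,374,.022),gl=(482,373,.022),gr=(559,374,.022),red=(416,263,.014),pulley=(357,245,.018),motor=(312,216,.05))
for n,(u,v,z) in names.items(): print(n,onz(d,[(u*k,v*k)],z)[0].round(4))
crop(d,150,190,260,80,3,"c_top.png")
s=snapshot("scene"); crop(s,150,160,100,80,8,"c_scene_card.png"); crop(s,240,265,100,105,6,"c_scene_g.png")
E
```

```text
[[ 201.56544193  440.24240414]
 [-100.92377605  341.87741102]]
card [0.4951 0.0222 0.    ]
b [0.4939 0.0483 0.014 ]
r2 [ 0.6253 -0.0411  0.014 ]
r3 [ 0.6714 -0.2265  0.014 ]
gauge [ 0.4884 -0.3217  0.022 ]
gl [ 0.4893 -0.2607  0.022 ]
gr [ 0.4891 -0.3879  0.022 ]
red [ 0.6757 -0.1511  0.014 ]
pulley [ 0.705  -0.0495  0.018 ]
motor [0.745  0.0245 0.05  ]
```

View pics/c_top.png

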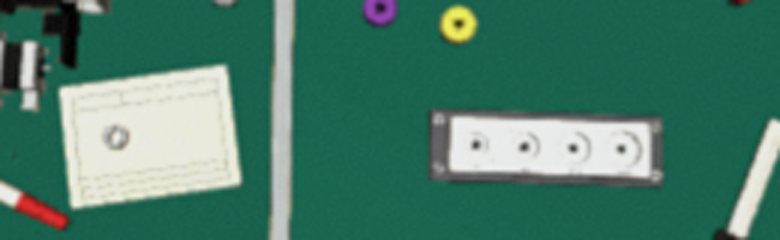

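View pics/c_scene_card.png

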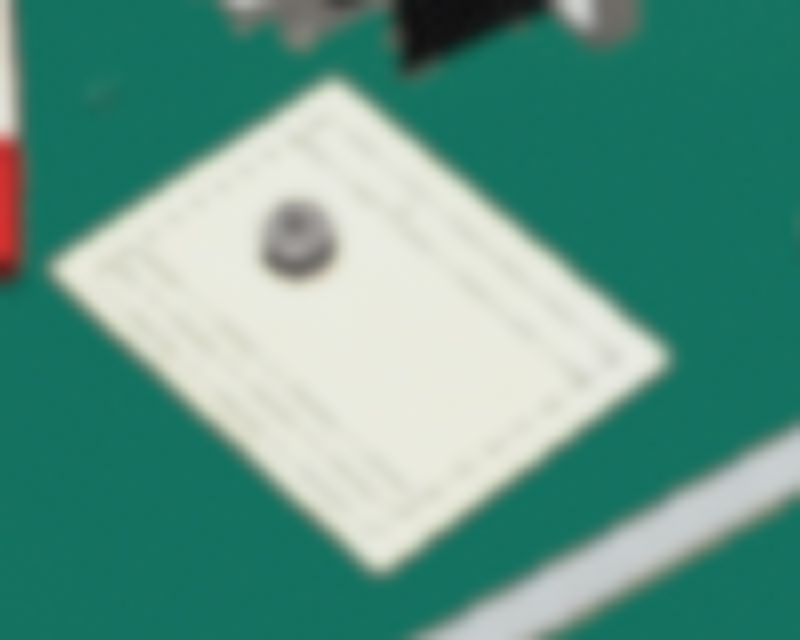

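View pics/c_scene_g.png

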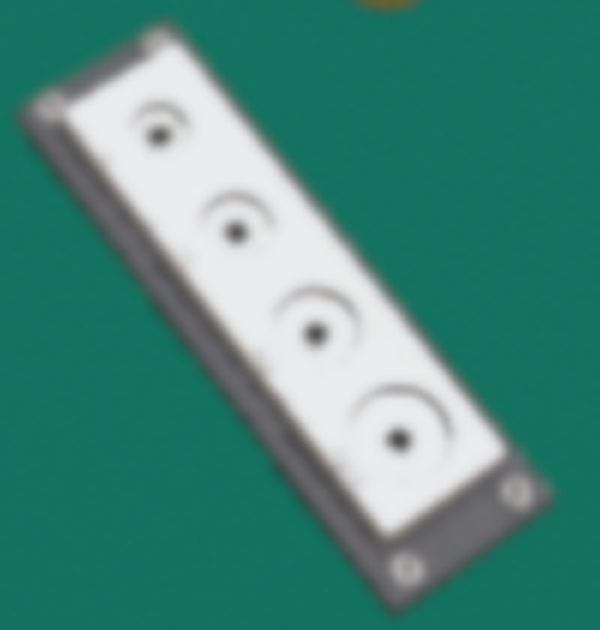

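The crops confirm a plain grey ring on the white card at scene full-res (187,189), with a low, grey outline and no colour. The gauge's dot-sized pocket is nearest the divider (+y). Next I'll work out the hover.

```bash
cat >> h.py <<'E'
def rel(target,yawx=None,s=None):
    "tool-axis shift to world target; yawx = wanted world angle (deg) of tool x, tool down"
    s=s or read_state(); q=R.from_quat(s["tool_rot"])
    sh=q.inv().apply(np.array(target)-np.array(s["eef_pos"]))
    out=[0,0,0]
    if yawx is not None:
        a=np.radians(yawx); M=np.array([[np.cos(a),np.sin(a),0],[np.sin(a),-np.cos(a),0],[0,0,-1]]).T
        out=np.degrees((q.inv()*R.from_matrix(M)).as_rotvec())/8
    return np.round(out,3),np.round(sh,4)
def camtool(d,s):
    q=R.from_quat(s["tool_rot"]); Rm=cv2.Rodrigues(np.array(d["rvec"],float))[0]
    c=-Rm.T@np.array(d["tvec"])
    return q.inv().apply(c-np.array(s["eef_pos"])), (q.inv().as_matrix()@Rm.T)
E
python3 - <<'E'
from h import *
s=read_state(); d=snapshot("wrist")
c,M=camtool(d,s); print(c.round(4)); print(M.round(4))
print(rel([.494,.048,.18],-90,s))
t=snapshot("top");sc=snapshot("scene")
def rng(d,x,y,w,h):
    im=d["img"][y:y+h,x:x+w].astype(int); g=im.sum(2)/3; 
    m=(g<185)&(im.max(2)-im.min(2)<40); n,l,st,ce=cv2.connectedComponentsWithStats(m.astype(np.uint8)); i=1+np.argmax(st[1:,4]); print(st[i],g.max()); return ce[i]+[x,y], st[i]+[x,y,0,0,0]
a,sa=rng(t,180,226,18,20); b,sb=rng(sc,178,178,20,24); print(a,b)
print(onz(t,[a],.010),onz(sc,[b],.007))
E
```

```text
[ 0.0844  0.0005 -0.1422]
[[-3.000e-04 -9.447e-01 -3.279e-01]
 [ 1.000e+00 -0.000e+00 -8.000e-04]
 [ 7.000e-04 -3.279e-01  9.447e-01]]
(array([ 6.000e-03, -5.000e-03,  8.071e+00]), array([0.4256, 0.3692, 0.0512]))
[ 5  6  8  8 39] 231.66666666666666
[ 5  7  9 10 75] 231.66666666666666
[188.51282051 235.69230769] [186.78666667 189.8       ]
[[0.493703   0.04977934 0.01      ]] [[0.49482525 0.0514289  0.007     ]]
```

Request:
carry_out(
  increments=[
    [[0,0,0.3,0.015,0.013,0.004,1],[0,0,1.0,0.05,0.044,0.012,1],[0,0,2.0,0.1,0.087,0.024,1],[0,0,3.1,0.15,0.13,0.04,1],[0,0,4.2,0.205,0.178,0.05,1],[0,0,5.2,0.255,0.222,0.06,0.8],[0,0,6.2,0.305,0.265,0.07,0.7],[0,0,7.1,0.35,0.304,0.08,0.6],[0,0,7.7,0.385,0.335,0.09,0.6],[0,0,8.07,0.41,0.357,0.097,0.6],[0,0,8.07,0.425,0.368,0.1,0.6],[0,0,8.07,0.4255,0.368,0.1,0.6]],
  ],
)

```text
t: 1.9
eef_pos: [0.4949, 0.0482, 0.131]
tool_rot: [-0.706, 0.708, 0.0, -0.0]
contact_force: [0.5, -1.4, 0.2]
width: 0.0511
```

Run:
```python
from h import *
s=read_state(); d=snapshot("wrist"); print(s["t"],s["eef_pos"],s["tool_rot"],s["joint_positions"].__repr__(),s["width"],s["contact_force"])
print(camtool(d,s)[0])
print(proj(d,[[.494,.05,.014],list(s["eef_pos"])]))
cv2.imwrite("pics/w1.png",cv2.resize(d["img"][:,:,::-1],(800,600),interpolation=cv2.INTER_CUBIC))
```

```text
1.9 [0.49487516 0.04821203 0.13100901] [-7.06208998e-01  7.08003373e-01  9.10734180e-05 -2.60067294e-04] array([ 4.24319187e-01,  2.72430565e-01, -4.40749753e-01,  1.67248418e-05,
       -8.58166970e-01, -4.26867756e-01]) 0.051091966698201915 [ 0.50548875 -1.40151268  0.23457458]
[ 0.08491437  0.00033612 -0.1421816 ]
[[251.69824802 190.17992235]
 [250.59711803 253.37082263]]
```

View pics/w1.png

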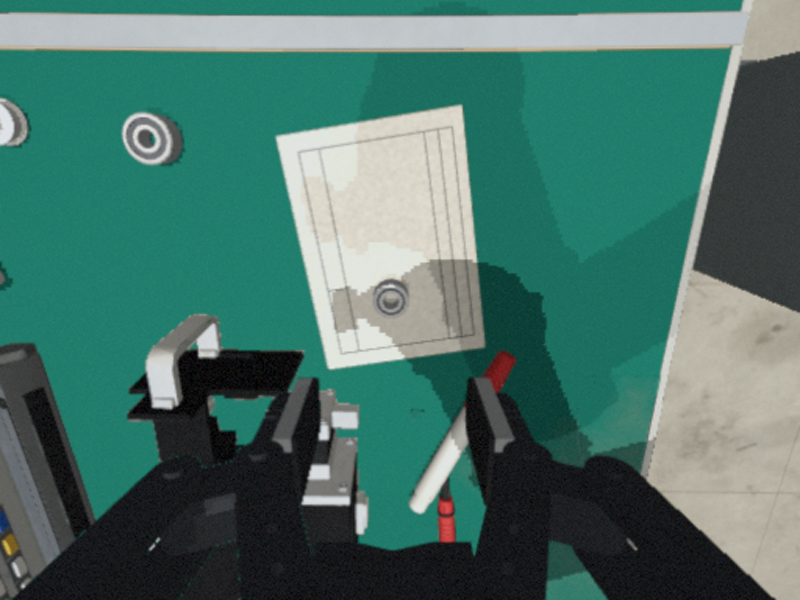

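```bash
cat >> h.py <<'E'
def ringfit(d,x,y,w,h,thr,inv=True):
    im=d["img"][y:y+h,x:x+w].astype(np.float32).mean(2)
    im=cv2.resize(im,None,fx=4,fy=4,interpolation=cv2.INTER_CUBIC)
    m=((im<thr) if inv else (im>thr)).astype(np.uint8)
    cs,_=cv2.findContours(m,cv2.RETR_EXTERNAL,cv2.CHAIN_APPROX_NONE)
    c=max(cs,key=cv2.contourArea); e=cv2.fitEllipse(c)
    return np.array([(e[0][0]+.5)/4-.5+x,(e[0][1]+.5)/4-.5+y]),np.array(e[1])/4,e[2]
E
python3 - <<'E'
from h import *
d=snapshot("wrist"); crop(d,225,165,50,50,14,"w1c.png")
im=d["img"].astype(int).mean(2); print(im[178:204:2,236:266:2].round().astype(int))
E
```

```text
[[227 226 224 219 204 133 112 111 120 163 185 144 164 166 167]
 [226 224 216 159  95  99 111 129 101  90  94 122 141 163 168]
 [224 221 190 106 156 195 211 212 195 137 103  87 132 159 165]
 [178 165 113 167 145 101  96  95  98 120 148 118 113 163 165]
 [168 155 131 146  96 139 157 159 153 125 106 147 115 165 169]
 [165 156 146  98 143 151 167 169 169 158 114 121 136 158 163]
 [168 157 139 106 144 129 144 143 143 128 144 104 148 162 168]
 [171 157 141 117 142  95 116 131 107  95 145  95 148 165 170]
 [166 159 143 103 152  98  88  86  84 112 139 109 144 166 164]
 [164 165 150 115 134 148 109  96 127 149 102 134 152 170 167]
 [166 168 158 152 111 116 143 152 134  98 132 148 163 167 165]
 [165 165 166 159 150 147 111 107 123 150 150 164 167 166 167]
 [163 163 163 163 163 163 152 154 151 160 166 166 168 164 164]]
```

View pics/w1c.png

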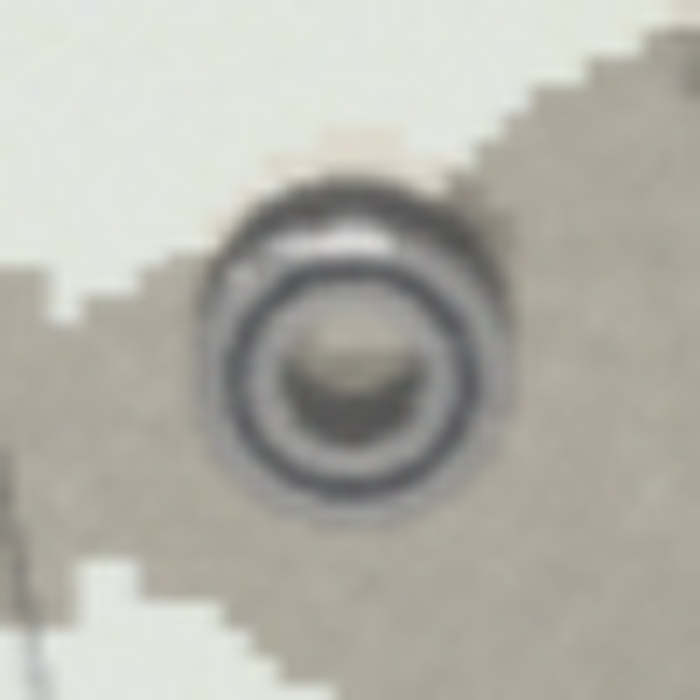

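The crop shows a grey bearing with a dark shield, top-face centre at wrist pixel (249.7,191.4) and outer width about 22 px, so it looks like the smallest. I'll compute the grasp.

Run:
```python
from h import *
d=snapshot("wrist"); p=onz(d,[(249.7,191.4)],.014)[0]; print(p)
e=onz(d,[(225+200/14-.5,191.4),(225+505/14-.5,191.4)],.014); print(np.linalg.norm(e[0]-e[1]))
print(rel([p[0],p[1],.0075],-90))
```

```text
[0.49574569 0.05276917 0.014     ]
0.020653546099110888
(array([-0.003,  0.002,  0.006]), array([-0.0028, -0.0011,  0.1241]))
```

Request:
carry_out(
  increments=[
    [[0,0,0,-0.001,0,0.01,0.55],[0,0,0,-0.002,-0.001,0.03,0.55],[0,0,0,-0.0028,-0.001,0.05,0.55],[0,0,0,-0.0028,-0.001,0.07,0.55],[0,0,0,-0.0028,-0.001,0.085,0.55],[0,0,0,-0.0028,-0.001,0.09,0.55],[0,0,0,-0.0028,-0.001,0.09,0.55]],
  ],
)

```text
t: 2.92
eef_pos: [0.4954, 0.0526, 0.0411]
tool_rot: [0.707, -0.707, -0.0, 0.0]
contact_force: [-0.4, 1.2, 0.1]
width: 0.0469
```

Run:
```python
from h import *
s=read_state(); d=snapshot("wrist"); print(s["t"],s["eef_pos"],s["tool_rot"],s["width"],s["contact_force"])
print(proj(d,[[.4957,.0528,.014],list(s["eef_pos"])]))
cv2.imwrite("pics/w2.png",cv2.resize(d["img"][:,:,::-1],(800,600),interpolation=cv2.INTER_CUBIC))
crop(d,210,195,80,80,9,"w2c.png")
```

```text
2.925 [0.49543816 0.0525878  0.04112455] [ 7.07494357e-01 -7.06718946e-01 -6.53671536e-05  2.49697216e-04] 0.04692681163283237 [-0.42967024  1.17062688  0.11079147]
[[250.240426   231.79643484]
 [250.58502625 253.40589547]]
```

View pics/w2.png

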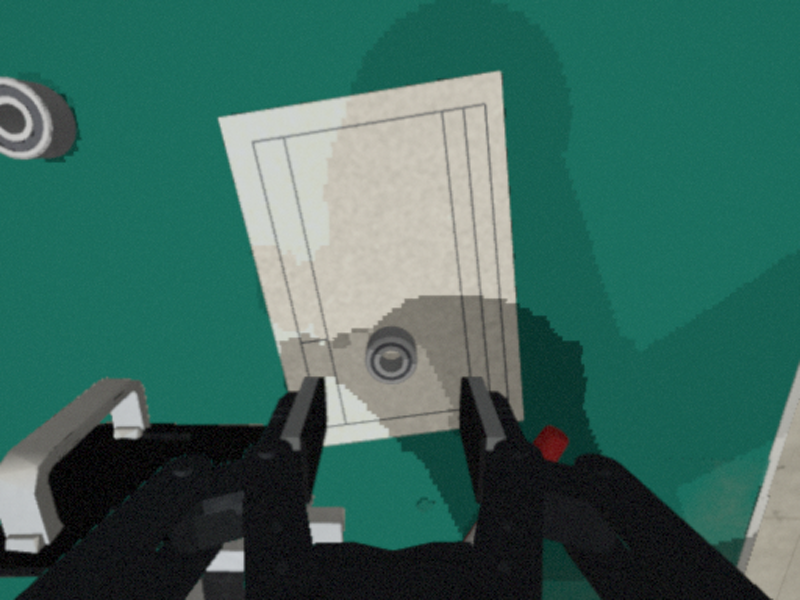

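View pics/w2c.png

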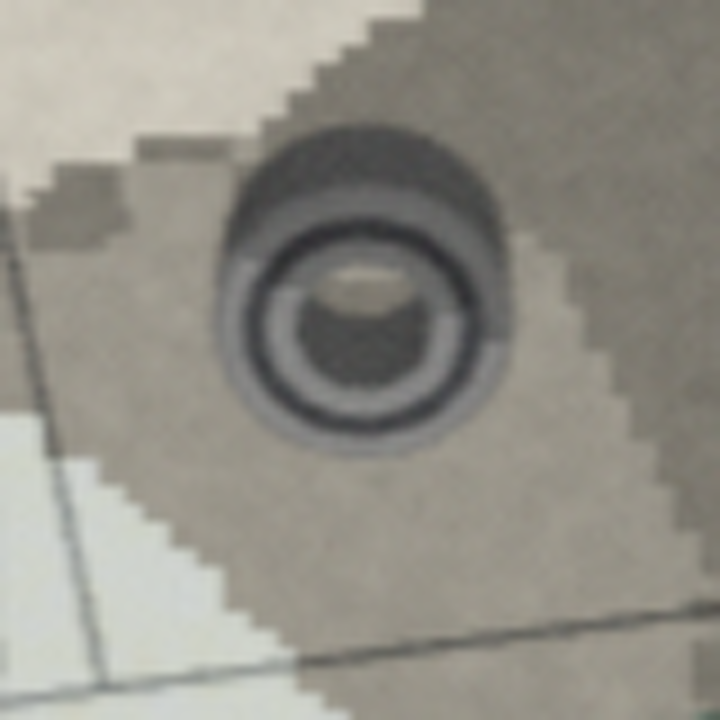

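The bearing's shield ring centre is at wrist (249.8,230.6), with both jaws flanking it and clear of it. I'll compute the final descent.

Run:
```python
from h import *
d=snapshot("wrist"); p=onz(d,[(249.8,230.6)],.014)[0]; print(p)
e=onz(d,[(210+215/9-.5,230.6),(210+515/9-.5,230.6)],.014); print(np.linalg.norm(e[0]-e[1]))
print(rel([p[0],p[1],.0075],-90))
```

```text
[0.4963641  0.05219619 0.014     ]
0.02166808965450664
(array([-0.008,  0.003,  0.006]), array([ 0.0004, -0.0004,  0.0343]))
```

Request:
carry_out(
  increments=[
    [[0,0,0,0,0,0.008,0.55],[0,0,0,0.0004,-0.0004,0.02,0.55],[0,0,0,0.0004,-0.0004,0.03,0.55],[0,0,0,0.0004,-0.0004,0.0335,0.55],[0,0,0,0.0004,-0.0004,0.0335,0.55],[0,0,0,0.0004,-0.0004,0.0335,0.4],[0,0,0,0.0004,-0.0004,0.0335,0.3],[0,0,0,0.0004,-0.0004,0.0335,0.2],[0,0,0,0.0004,-0.0004,0.0335,0.15],[0,0,0,0.0004,-0.0004,0.0335,0.15],[0,0,0,0.0004,-0.0004,0.0335,0.15]],
  ],
  force=40,
)

```text
t: 4.4
eef_pos: [0.4963, 0.0519, 0.0083]
tool_rot: [0.707, -0.707, 0.0, -0.0]
contact_force: [-0.5, -0.8, 5.8]
width: 0.0192
```

Run:
```python
from h import *
s=read_state(); d=snapshot("wrist"); print(s["t"],s["eef_pos"],s["tool_rot"],s["width"],s["contact_force"])
cv2.imwrite("pics/w3.png",cv2.resize(d["img"][:,:,::-1],(800,600),interpolation=cv2.INTER_CUBIC))
crop(d,210,215,80,80,9,"w3c.png")
```

```text
4.4 [0.49631583 0.05190724 0.00832501] [ 7.07269344e-01 -7.06944063e-01  2.10140700e-04 -3.50473341e-04] 0.019164379908945886 [-0.50226943 -0.81826051  5.76709642]
```

View pics/w3c.png

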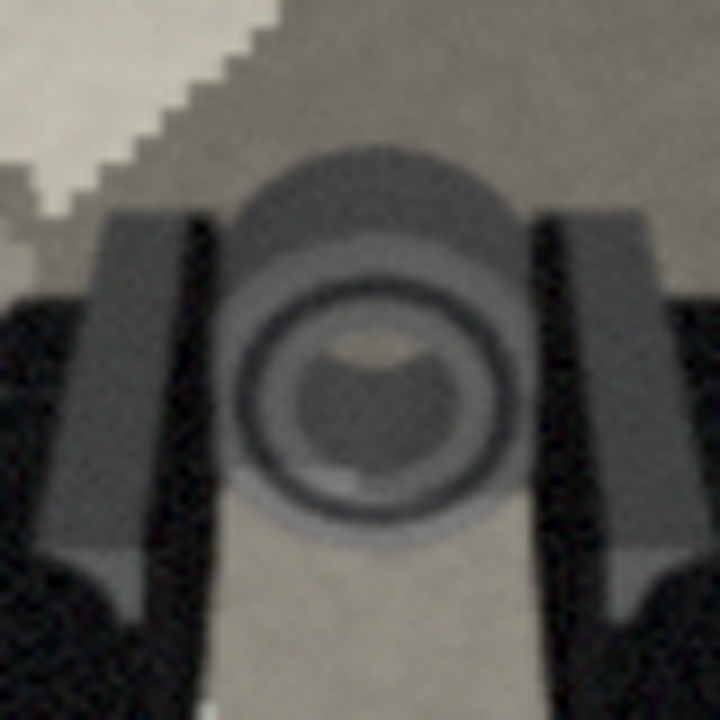

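Both pads hold the ring, with its centre at wrist (251.7,258.9). The measured width of 19.2 mm suggests the 22 mm bearing with some pad give. Next is a lift and a move towards the gauge, to a spot where pocket 1 shows ahead of the bearing.

Run:
```python
from h import *
d=snapshot("wrist"); p=onz(d,[(251.7,258.9)],.014)[0]; print(p)
print(rel([.489,-.20,.11],-90), proj(d,[[.4963,.0519,.0083]]))
```

```text
[0.49567905 0.05191157 0.014     ]
(array([-0.006,  0.001,  0.004]), array([ 0.2519,  0.0073, -0.1017])) [[250.58146933 253.35939435]]
```

Request:
carry_out(
  increments=[
    [[0,0,0,0,0,-0.006,0.15],[0,0,0,0,0,-0.02,0.15],[0,0,0,0,0,-0.04,0.15],[0,0,0,0.02,0.001,-0.06,0.15],[0,0,0,0.055,0.003,-0.08,0.15],[0,0,0,0.1,0.004,-0.095,0.15],[0,0,0,0.145,0.005,-0.1,0.15],[0,0,0,0.19,0.006,-0.102,0.15],[0,0,0,0.225,0.007,-0.102,0.15],[0,0,0,0.245,0.007,-0.102,0.15],[0,0,0,0.252,0.007,-0.102,0.15],[0,0,0,0.252,0.007,-0.102,0.15]],
  ],
)

```text
t: 6.0
eef_pos: [0.489, -0.2002, 0.1101]
tool_rot: [-0.707, 0.707, -0.0, 0.0]
contact_force: [-0.1, 0.6, -0.7]
width: 0.0189
```

Run:
```python
from h import *
s=read_state(); d=snapshot("wrist"); print(s["t"],s["eef_pos"],s["tool_rot"],s["width"],s["contact_force"])
cv2.imwrite("pics/w4.png",cv2.resize(d["img"][:,:,::-1],(800,600),interpolation=cv2.INTER_CUBIC))
crop(d,210,215,80,80,9,"w4c.png")
```

```text
6.0 [ 0.48896722 -0.20017983  0.11006766] [-7.06989432e-01  7.07224098e-01 -5.16156635e-05  1.22768057e-04] 0.018896752400692888 [-0.08847664  0.58837073 -0.68388507]
```

View pics/w4.png

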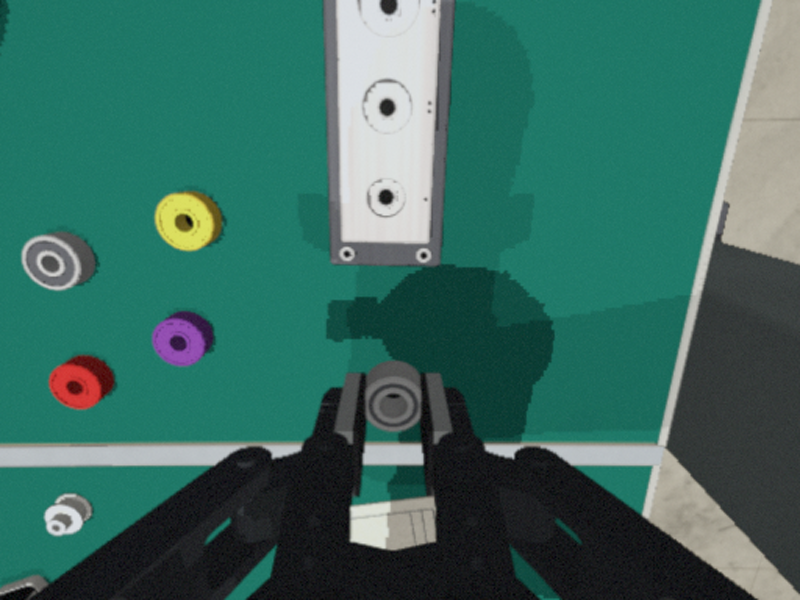

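View pics/w4c.png

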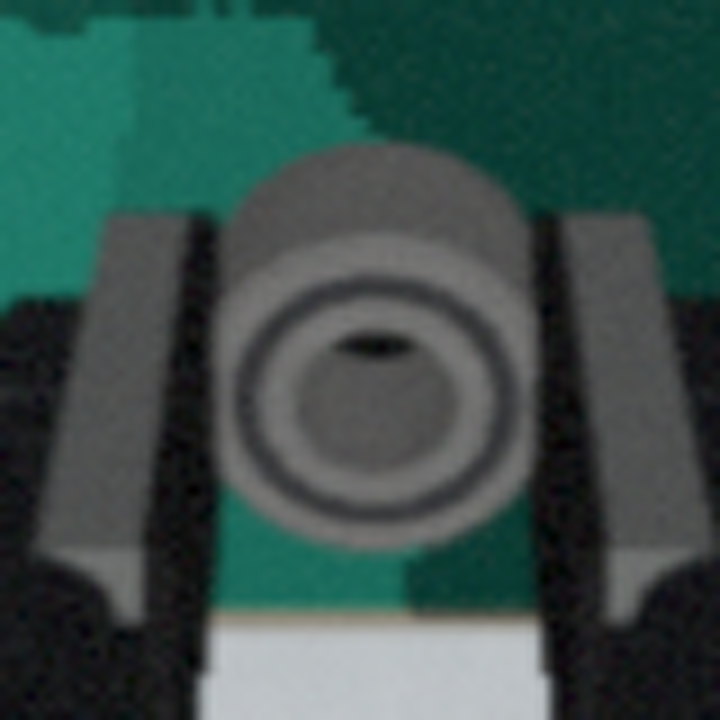

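Bearing held. Pocket 1 (one dot) is at (386,198), pocket 2 at (387,106) and pocket 3 at (388,8) in the 800x600 view, and the bystanders are well clear. I'll fit the pocket mouths.

Run:
```python
from h import *
d=snapshot("wrist"); crop(d,205,0,90,90,8,"w5a.png");crop(d,205,80,90,90,8,"w5b.png")
```

```text
(no output)
```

View pics/w5b.png

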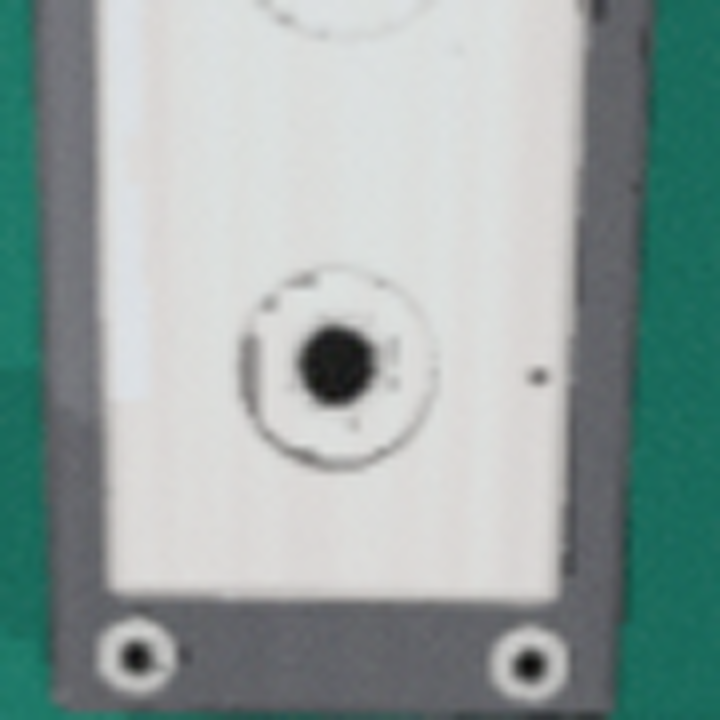

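View pics/w5a.png

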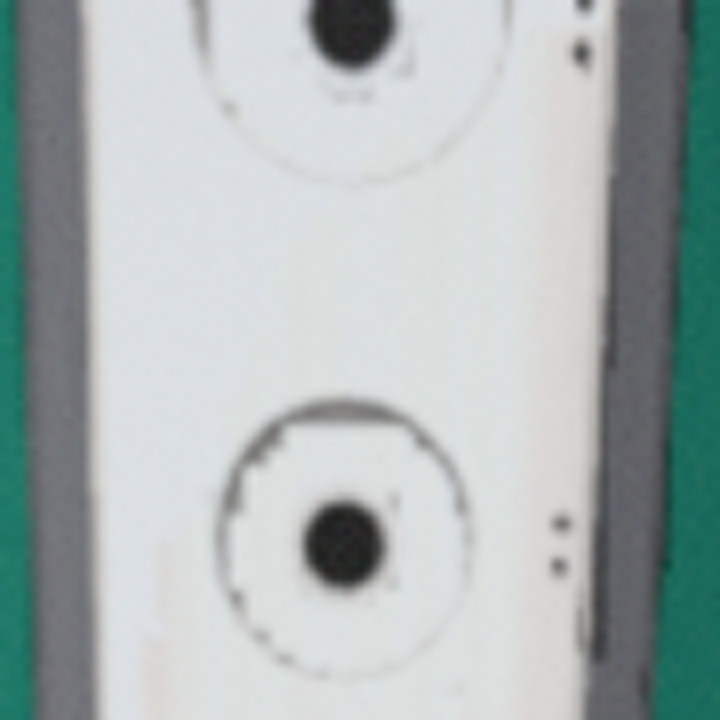

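```bash
cat >> h.py <<'E'
def circ(d,x0,y0,f,l,r,t,b,z):
    "mouth extents in crop pixels -> world centre, diameters"
    g=lambda a,c:(x0+a/f-.5,y0+c/f-.5)
    mx,my=(l+r)/2,(t+b)/2
    P=onz(d,[g(l,my),g(r,my),g(mx,t),g(mx,b)],z)
    return ((P[2]+P[3])/2*[0,1,0]+(P[0]+P[1])/2*[1,0,1]).round(5), np.linalg.norm(P[0]-P[1]).round(4),np.linalg.norm(P[2]-P[3]).round(4)
E
python3 - <<'E'
from h import *
d=snapshot("wrist"); s=read_state()
print("p1",circ(d,205,80,8,239,438,265,470,.022))
print("p2",circ(d,205,0,8,216,472,396,683,.022))
zt=s["eef_pos"][2]+.014-.0083
print("bear",circ(d,210,215,9,238,518,275,523,zt),s["eef_pos"])
g=onz(d,[(205+105/8,80+598/8-.5),(205+560/8,80+602/8-.5),(205+85/8-.5,.5),(205+612/8-.5,.5)],.022); print(g)
E
```

```text
p1 (array([ 0.49216, -0.2604 ,  0.022  ]), np.float64(0.0194), np.float64(0.0195))
p2 (array([ 0.49147, -0.3019 ,  0.022  ]), np.float64(0.0233), np.float64(0.0239))
bear (array([ 0.48855, -0.19943,  0.11566]), np.float64(0.0168), np.float64(0.0171)) [ 0.48910095 -0.19945582  0.10996036]
[[ 0.51532543 -0.23787927  0.022     ]
 [ 0.46958015 -0.23750954  0.022     ]
 [ 0.51329676 -0.34316337  0.022     ]
 [ 0.46858009 -0.343205    0.022     ]]
```

Run:
```python
from h import *
print(rel([.4927,-.2604,.042],-90))
```

```text
(array([-0.001,  0.001,  0.009]), array([ 0.061 , -0.0035,  0.068 ]))
```

Request:
carry_out(
  increments=[
    [[0,0,0,0.008,0,0.004,0.15],[0,0,0,0.025,-0.001,0.015,0.15],[0,0,0,0.045,-0.003,0.035,0.15],[0,0,0,0.057,-0.0035,0.053,0.15],[0,0,0,0.061,-0.0035,0.064,0.15],[0,0,0,0.061,-0.0035,0.068,0.15],[0,0,0,0.061,-0.0035,0.068,0.15]],
  ],
)

```text
t: 7.02
eef_pos: [0.4926, -0.2609, 0.0418]
tool_rot: [0.707, -0.707, -0.0, 0.0]
contact_force: [-0.3, 0.6, -0.9]
width: 0.0194
```

Run:
```python
from h import *
s=read_state(); d=snapshot("wrist"); print(s["t"],s["eef_pos"],s["tool_rot"],s["width"],s["contact_force"])
cv2.imwrite("pics/w6.png",cv2.resize(d["img"][:,:,::-1],(800,600),interpolation=cv2.INTER_CUBIC))
crop(d,205,195,90,90,8,"w6c.png"); crop(d,200,70,110,150,5,"w6b.png")
```

```text
7.025 [ 0.49259734 -0.26094104  0.04176631] [ 7.07374758e-01 -7.06838692e-01 -7.64415618e-05  9.14420171e-05] 0.01937384843782869 [-0.28218459  0.56780002 -0.87892268]
```

View pics/w6c.png

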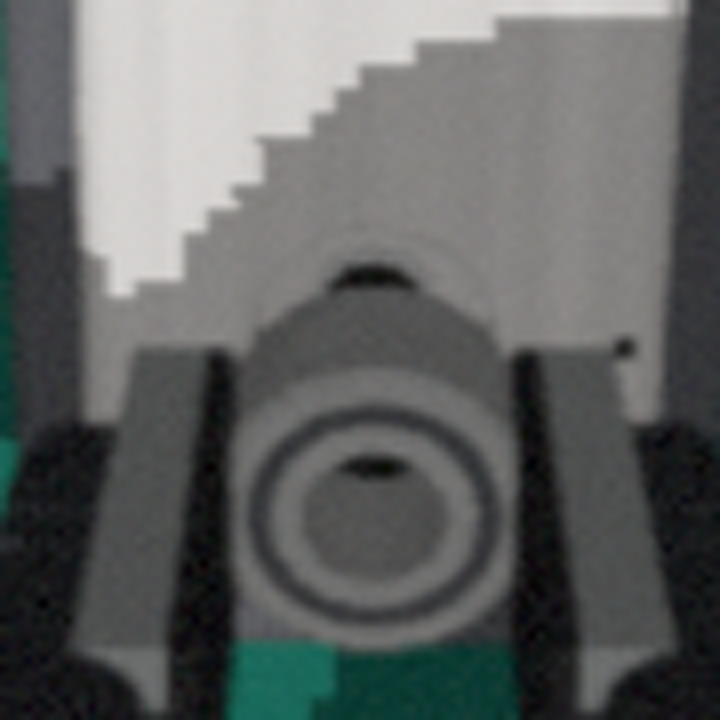

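View pics/w6b.png

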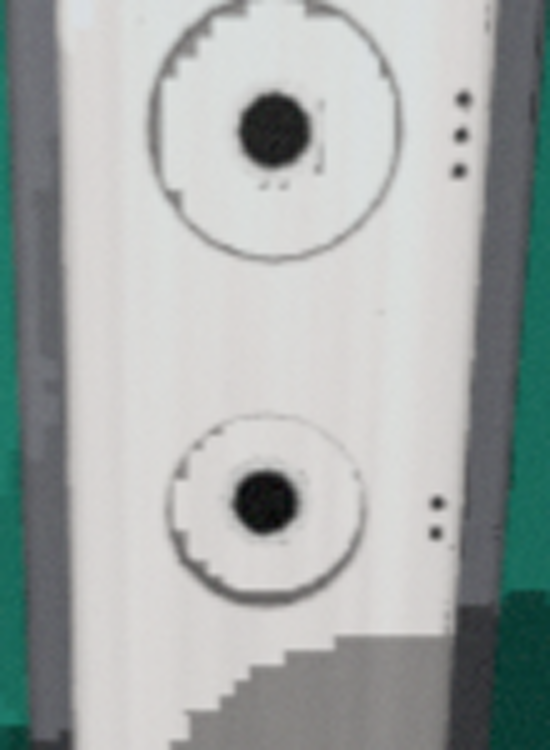

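Run:
```python
from h import *
d=snapshot("wrist"); s=read_state()
p2=circ(d,200,70,5,167,365,413,607,.022);p3=circ(d,200,70,5,150,402,-3,262,.022)
print("p2",p2,"p3",p3)
zt=s["eef_pos"][2]+.014-.0083
print("bear",circ(d,205,195,8,250,500,407,625,zt),s["eef_pos"])
# mouth1 arc top and dark holes
f=lambda x0,y0,k,a,b:(x0+a/k-.5,y0+b/k-.5)
print("arc top p1",onz(d,[f(205,195,8,370,232)],.022))
print("holes floor",onz(d,[f(200,70,5,266,502),f(200,70,5,274,131),f(205,195,8,373,264)],.016))
print("bear bottom rim near edge",onz(d,[f(205,195,8,372,284)],s["eef_pos"][2]-.0083))
print("dot", onz(d,[f(205,195,8,624,347),f(200,70,5,436,518),f(200,70,5,460,135)],.022))
```

```text
p2 (array([ 0.49176, -0.30265,  0.022  ]), np.float64(0.0229), np.float64(0.0232)) p3 (array([ 0.4908 , -0.34414,  0.022  ]), np.float64(0.0267), np.float64(0.0265))
bear (array([ 0.49249, -0.26088,  0.04816]), np.float64(0.0169), np.float64(0.0169)) [ 0.49309249 -0.26093985  0.04245535]
arc top p1 [[ 0.49288016 -0.26985477  0.022     ]]
holes floor [[ 0.49173222 -0.30232423  0.016     ]
 [ 0.49095735 -0.34434122  0.016     ]
 [ 0.4926499  -0.26422793  0.016     ]]
bear bottom rim near edge [[ 0.49271215 -0.27143837  0.03415535]]
dot [[ 0.47295772 -0.25998235  0.022     ]
 [ 0.47203931 -0.30197743  0.022     ]
 [ 0.47125645 -0.34398839  0.022     ]]
```

Alignment over pocket 1 is within about 0.3 mm by the visible mouth arc and the punch dots. I'll lower gently onto it.

Request:
carry_out(
  increments=[
    [[0,0,0,0,0,0.003,0.15],[0,0,0,0,0,0.007,0.15],[0,0,0,0,0,0.01,0.15],[0,0,0,0,0,0.011,0.15],[0,0,0,0,0,0.011,0.15],[0,0,0,0,0,0.0115,0.15],[0,0,0,0,0,0.0115,0.15]],
  ],
)

```text
t: 8.0
eef_pos: [0.4927, -0.2612, 0.0304]
tool_rot: [0.707, -0.707, 0.0, -0.0]
contact_force: [1.3, -0.5, -1.0]
width: 0.0195
```

Request:
carry_out(
  increments=[
    [[0,0,0,0,0,0.0005,0.15],[0,0,0,0,0,0.0005,0.15]],
  ],
)

```text
t: 8.25
eef_pos: [0.4927, -0.2613, 0.0303]
tool_rot: [0.707, -0.707, 0.0, -0.0]
contact_force: [-1.1, 0.5, 4.3]
width: 0.0191
```

Request:
carry_out(
  increments=[
    [[0,0,0,0,0,0.0005,0.15],[0,0,0,0,0,0.0005,0.15]],
  ],
)

```text
t: 8.5
eef_pos: [0.4927, -0.2613, 0.0302]
tool_rot: [0.707, -0.707, 0.0, -0.0]
contact_force: [-3.0, 1.1, 7.4]
width: 0.019
```

Run:
```python
from h import *
s=read_state(); d=snapshot("wrist"); print(s["t"],s["eef_pos"],s["width"],s["contact_force"],s["moment"])
crop(d,205,195,90,90,8,"w7c.png"); sc=snapshot("scene"); crop(sc,225,240,110,130,6,"s7.png")
```

```text
8.5 [ 0.4927211  -0.26128386  0.03024017] 0.01903497784663598 [-3.03030482  1.11944856  7.36614667] [0.40462188 0.6010016  0.04311487]
```

View pics/w7c.png

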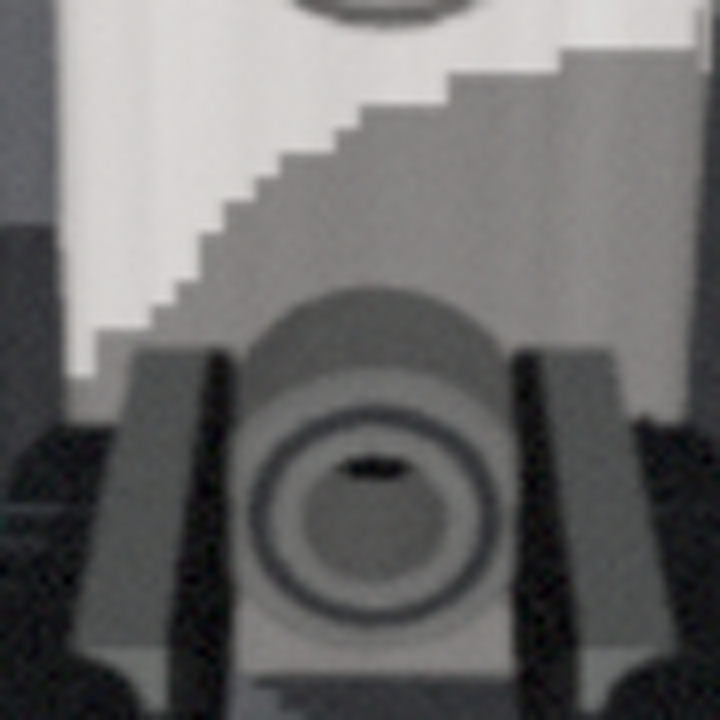

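View pics/s7.png

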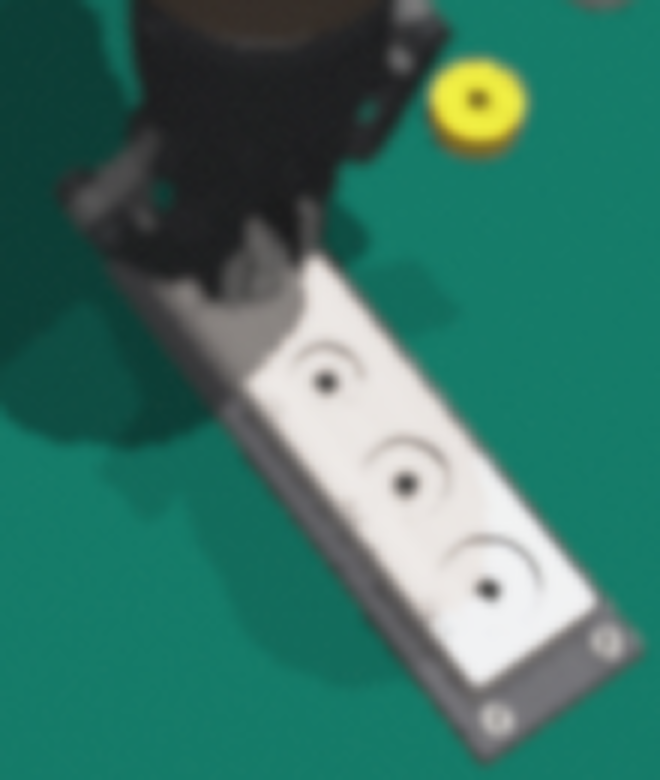

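Pocket 1 refused it: the bearing rests on the face (underside z≈22 mm, 7 N). In the wrist crop the ring stands over the hidden mouth. Lifting and moving to pocket 2.

Request:
carry_out(
  increments=[
    [[0,0,0,0,0,-0.003,0.15],[0,0,0,0,0,-0.01,0.15],[0,0,0,0.005,0,-0.0135,0.15],[0,0,0,0.02,0.0005,-0.0135,0.15],[0,0,0,0.035,0.0009,-0.0135,0.15],[0,0,0,0.0413,0.0009,-0.0135,0.15],[0,0,0,0.0413,0.0009,-0.0135,0.15],[0,0,0,0.0413,0.0009,-0.0135,0.15]],
  ],
)

```text
t: 9.6
eef_pos: [0.4915, -0.3024, 0.0426]
tool_rot: [0.707, -0.707, -0.0, 0.0]
contact_force: [0.1, -0.7, -1.2]
width: 0.0192
```

Run:
```python
from h import *
s=read_state(); d=snapshot("wrist"); print(s["t"],s["eef_pos"],s["tool_rot"],s["width"],s["contact_force"])
crop(d,205,195,90,90,8,"w8c.png"); crop(d,200,70,110,150,5,"w8b.png")
```

```text
9.6 [ 0.49145873 -0.30241506  0.04262186] [ 7.07148782e-01 -7.07064731e-01 -2.37204402e-04  9.74173231e-05] 0.019188874436403897 [ 0.08978661 -0.71609153 -1.15121649]
```

View pics/w8c.png

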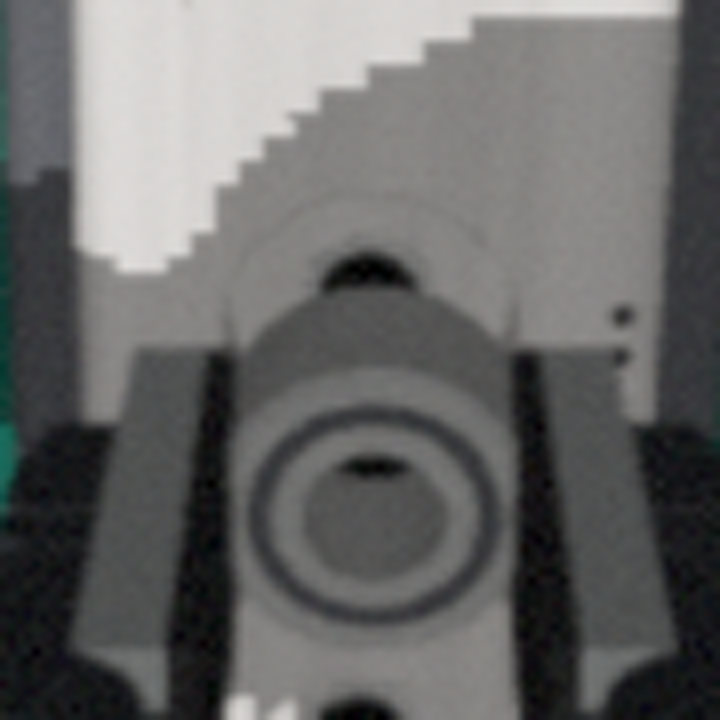

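View pics/w8b.png

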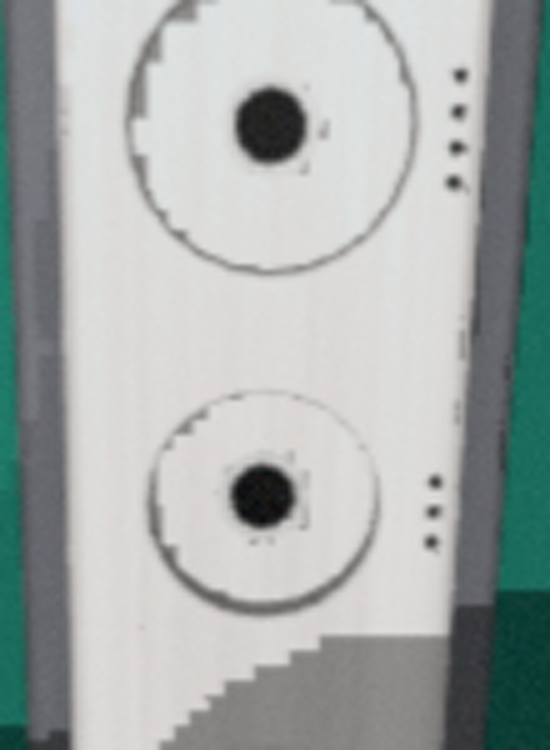

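Run:
```python
from h import *
d=snapshot("wrist"); s=read_state()
f=lambda x0,y0,k,a,b:(x0+a/k-.5,y0+b/k-.5)
print("p3",circ(d,200,70,5,150,380,389,614,.022))
print("arc top",onz(d,[f(205,195,8,370,197)],.022)+[0,.0115,0], "l/r",onz(d,[f(205,195,8,231,310),f(205,195,8,514,310)],.022))
print("hole2 top",onz(d,[f(205,195,8,369,253)],.016),"hole3 c",onz(d,[f(200,70,5,262,496)],.016), "hole3 top",onz(d,[f(200,70,5,262,464)],.016))
print("dots23",onz(d,[f(205,195,8,622,336),f(200,70,5,433,512)],.022))
zb=.0426-.0083
print("bear top",circ(d,205,195,8,250,500,407,625,zb+.014),"rim",onz(d,[f(205,195,8,374,286)],zb)+[0,.011,0],s["eef_pos"])
```

```text
p3 (array([ 0.49047, -0.34478,  0.022  ]), np.float64(0.0267), np.float64(0.0269))
arc top [[ 0.49149385 -0.30240571  0.022     ]] l/r [[ 0.50237113 -0.30425363  0.022     ]
 [ 0.48023029 -0.30425391  0.022     ]]
hole2 top [[ 0.49158258 -0.30628805  0.016     ]] hole3 c [[ 0.49080097 -0.34426697  0.016     ]] hole3 top [[ 0.490805   -0.34818522  0.016     ]]
dots23 [[ 0.47170428 -0.30198975  0.022     ]
 [ 0.47094852 -0.34387963  0.022     ]]
bear top (array([ 0.49113, -0.302  ,  0.0483 ]), np.float64(0.0169), np.float64(0.0169)) rim [[ 0.49119337 -0.30143834  0.0343    ]] [ 0.49164952 -0.30217617  0.04276841]
```

Run:
```python
from h import *
d=snapshot("wrist"); s=read_state()
f=lambda x0,y0,k,a,b:(x0+a/k-.5,y0+b/k-.5)
zb=.0426-.0083
print(onz(d,[f(205,195,8,372,480)],zb)-[0,.005,0])
crop(d,235,240,40,40,16,"w9.png")
```

```text
[[ 0.49141593 -0.30137542  0.0343    ]]
```

View pics/w9.png

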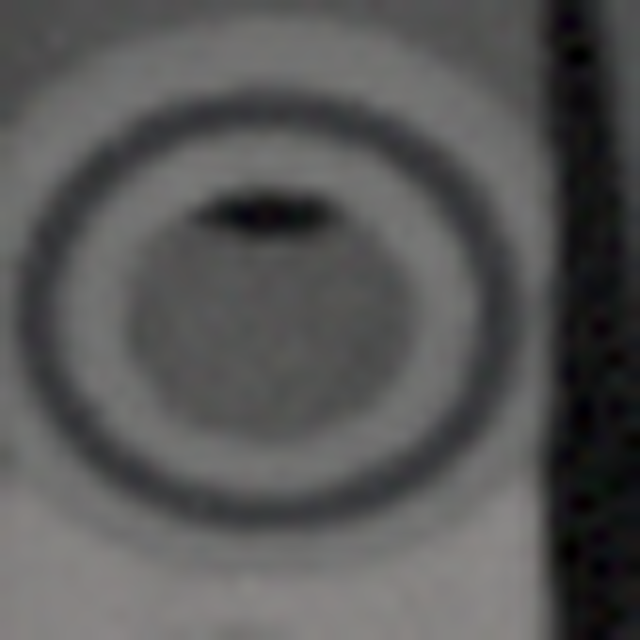

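Request:
carry_out(
  increments=[
    [[0,0,0,0,0,0.004,0.15],[0,0,0,0,0,0.008,0.15],[0,0,0,0,0,0.011,0.15],[0,0,0,0,0,0.012,0.15],[0,0,0,0,0,0.012,0.15]],
  ],
)

```text
t: 10.38
eef_pos: [0.4916, -0.3025, 0.0307]
tool_rot: [0.707, -0.707, -0.0, 0.0]
contact_force: [-0.5, 0.8, -0.0]
width: 0.0193
```

Request:
carry_out(
  increments=[
    [[0,0,0,0,0,0.0005,0.15],[0,0,0,0,0,0.001,0.15],[0,0,0,0,0,0.001,0.15]],
  ],
)

```text
t: 10.75
eef_pos: [0.4917, -0.3025, 0.0298]
tool_rot: [0.707, -0.707, 0.0, -0.0]
contact_force: [0.4, -0.5, -0.4]
width: 0.0192
```

Request:
carry_out(
  increments=[
    [[0,0,0,0,0,0.0005,0.15],[0,0,0,0,0,0.001,0.15],[0,0,0,0,0,0.001,0.15]],
  ],
)

```text
t: 11.12
eef_pos: [0.4917, -0.3025, 0.0288]
tool_rot: [0.707, -0.707, -0.0, 0.0]
contact_force: [0.6, 0.4, -1.0]
width: 0.0193
```

It is entering pocket 2: 1.5 mm below the face contact height with no force. Continuing down in small steps.

Request:
carry_out(
  increments=[
    [[0,0,0,0,0,0.0005,0.15],[0,0,0,0,0,0.001,0.15],[0,0,0,0,0,0.0015,0.15],[0,0,0,0,0,0.002,0.15],[0,0,0,0,0,0.002,0.15]],
  ],
)

```text
t: 11.75
eef_pos: [0.4916, -0.3025, 0.0268]
tool_rot: [0.707, -0.707, -0.0, 0.0]
contact_force: [-0.4, -1.0, -0.7]
width: 0.0191
```

Request:
carry_out(
  increments=[
    [[0,0,0,0,0,0.0005,0.15],[0,0,0,0,0,0.001,0.15],[0,0,0,0,0,0.0015,0.15],[0,0,0,0,0,0.0015,0.15]],
  ],
)

```text
t: 12.25
eef_pos: [0.4916, -0.3025, 0.0253]
tool_rot: [0.707, -0.707, -0.0, 0.0]
contact_force: [-0.0, 0.2, -0.6]
width: 0.019
```

Request:
carry_out(
  increments=[
    [[0,0,0,0,0,0.0005,0.15],[0,0,0,0,0,0.001,0.15],[0,0,0,0,0,0.001,0.15]],
  ],
)

```text
t: 12.62
eef_pos: [0.4917, -0.3025, 0.0244]
tool_rot: [0.707, -0.707, 0.0, 0.0]
contact_force: [-0.7, 0.2, 1.5]
width: 0.0193
```

Request:
carry_out(
  increments=[
    [[0,0,0,0,0,0.0004,0.15],[0,0,0,0,0,0.0004,0.15]],
  ],
)

```text
t: 12.88
eef_pos: [0.4917, -0.3025, 0.0244]
tool_rot: [0.707, -0.707, 0.0, -0.0]
contact_force: [-1.0, 0.5, 4.7]
width: 0.019
```

Floor reached (TCP z 24.4 mm, 6 mm below face contact, 4.7 N). Letting go.

Request:
carry_out(
  increments=[
    [[0,0,0,0,0,0,0.25],[0,0,0,0,0,0,0.32],[0,0,0,0,0,0,0.4],[0,0,0,0,0,0,0.5],[0,0,0,0,0,0,0.55],[0,0,0,0,0,0,0.55]],
  ],
)

```text
t: 13.62
eef_pos: [0.4917, -0.3025, 0.0238]
tool_rot: [0.707, -0.707, -0.0, 0.0]
contact_force: [0.4, -0.0, 0.3]
width: 0.047
```

Run:
```python
from h import *
s=read_state(); d=snapshot("wrist"); print(s["t"],s["eef_pos"],s["width"],s["contact_force"])
cv2.imwrite("pics/w10.png",cv2.resize(d["img"][:,:,::-1],(800,600),interpolation=cv2.INTER_CUBIC))
```

```text
13.625 [ 0.49167678 -0.30249229  0.02383939] 0.046995553664685066 [ 0.35054943 -0.00817923  0.25240008]
```

View pics/w10.png

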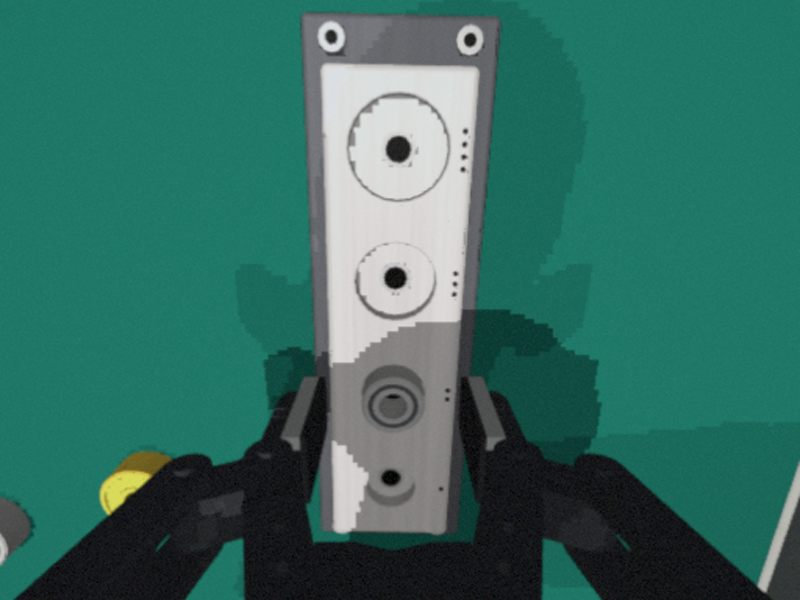

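Released: the bearing sits at (393,402) beside the two dots, with the jaws clear on both sides. Now a straight retreat up, then a check.

Request:
carry_out(
  increments=[
    [[0,0,0,0,0,-0.006,0.55],[0,0,0,0,0,-0.02,0.55],[0,0,0,0,0,-0.045,0.55],[0,0,0,-0.02,0,-0.07,0.55],[0,0,0,-0.045,0,-0.08,0.55],[0,0,0,-0.06,0,-0.085,0.55],[0,0,0,-0.065,0,-0.085,0.55],[0,0,0,-0.065,0,-0.085,0.55]],
  ],
)

```text
t: 14.68
eef_pos: [0.4915, -0.2374, 0.1086]
tool_rot: [0.707, -0.707, -0.0, 0.0]
contact_force: [-0.3, -0.2, -0.0]
width: 0.0471
```

Run:
```python
from h import *
s=read_state(); d=snapshot("wrist"); print(s["t"],s["eef_pos"],s["width"],s["contact_force"])
cv2.imwrite("pics/w11.png",cv2.resize(d["img"][:,:,::-1],(800,600),interpolation=cv2.INTER_CUBIC))
uv=proj(d,[[.4917,-.3025,.03]])[0].astype(int);print(uv); crop(d,uv[0]-35,uv[1]-35,70,70,10,"w11c.png")
sc=snapshot("scene"); crop(sc,225,240,110,130,6,"s11.png"); cv2.imwrite("pics/top11.png",cv2.resize(snapshot("top")["img"][:,:,::-1],(800,600)))
```

```text
14.675 [ 0.49150013 -0.2374156   0.10861894] 0.04714650623316354 [-0.31176695 -0.20449584 -0.04460694]
[250 121]
```

View pics/w11c.png

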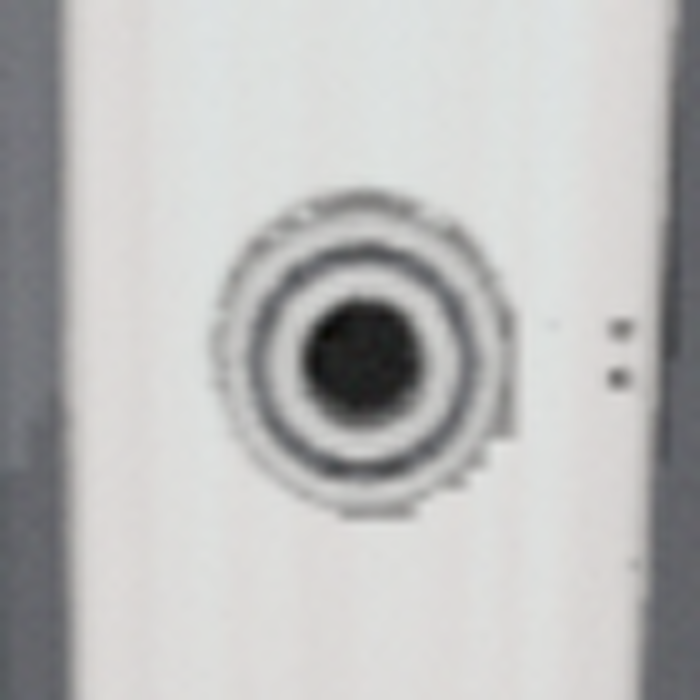

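View pics/s11.png

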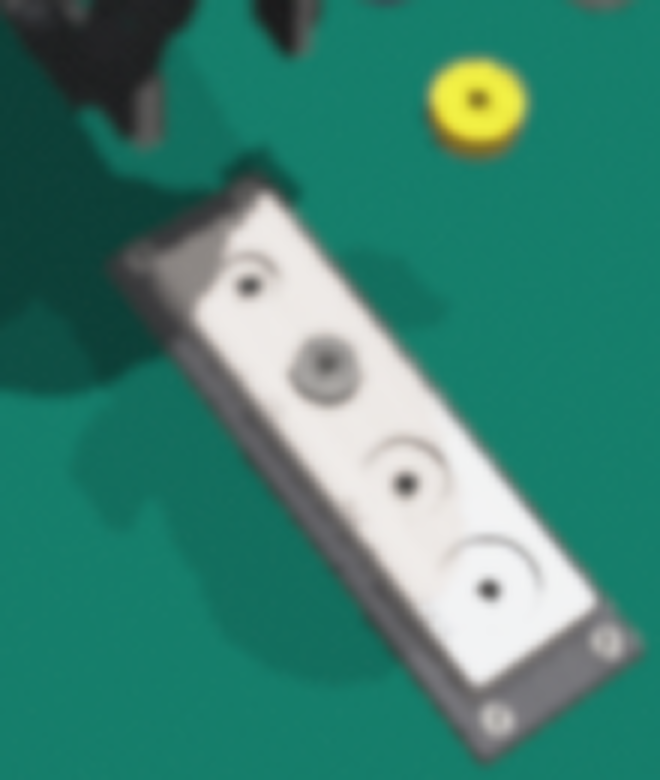

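View pics/top11.png

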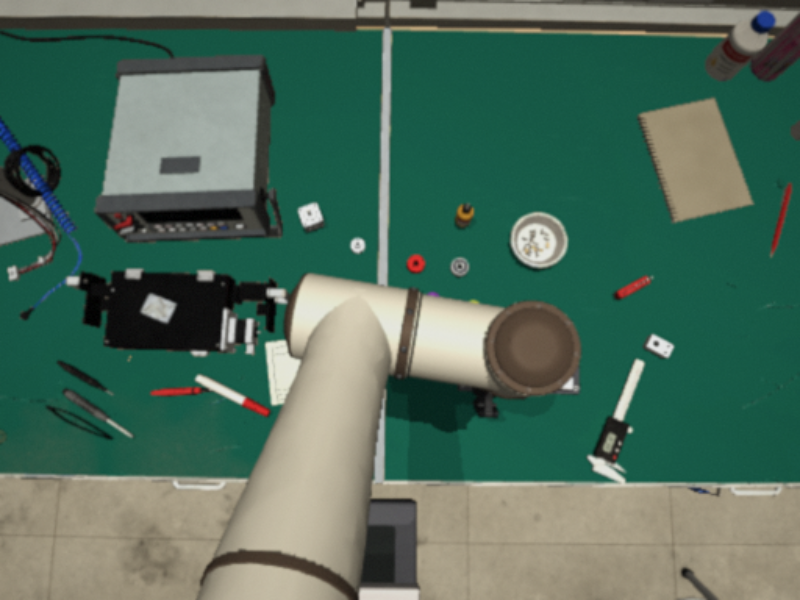

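Run:
```python
from h import *
d=snapshot("wrist")
uv=proj(d,[[.4917,-.3025,.03]])[0].astype(int);x0,y0=uv-35
for z in(.03,.036):print(z,circ(d,x0,y0,10,248,480,241,482,z))
print("mouth/ring",circ(d,x0,y0,10,210,517,186,520,.022))
sc=snapshot("scene"); c=[(225+324/6-.5,240+360/6-.5)]
for z in (.03,.036): print(z,onz(sc,c,z))
f=[(225+250/6-.5,240+285/6-.5),(225+405/6-.5,240+484/6-.5)]; print("holes1,3",onz(sc,f,.016))
s=read_state(); print(s["t"],s["eef_pos"],s["contact_force"])
```

```text
0.03 (array([ 0.49118, -0.30255,  0.03   ]), np.float64(0.0172), np.float64(0.0174))
0.036 (array([ 0.49118, -0.30311,  0.036  ]), np.float64(0.0168), np.float64(0.0169))
mouth/ring (array([ 0.49122, -0.30234,  0.022  ]), np.float64(0.0236), np.float64(0.0249))
0.03 [[ 0.49081462 -0.30078864  0.03      ]]
0.036 [[ 0.48876016 -0.30315111  0.036     ]]
holes1,3 [[ 0.49232924 -0.25983991  0.016     ]
 [ 0.49035473 -0.34388322  0.016     ]]
14.925 [ 0.4914658  -0.23792746  0.10842356] [ 0.95485819  0.46384824 -0.80982761]
```

Run:
```python
from plant import *
print(sign_off())
```

```text
the job is handed in; nothing more can be done
None
```

The bearing from the job card is the 22 mm one. It now lies released and home in pocket 2 (23 mm, two dots), and the job is handed in at about 15 s.

- **Pocket 1:** I offered it flat. It stayed on the face, with the underside at about 22 mm and about 7 N of contact force.
- **Pocket 2:** it went in freely and reached the floor 6 mm below the face contact height. The force was about 5 N at the floor. I then opened the jaws and backed straight off.

**Last checks:**
- **Wrist view:** after release, the ring sits within about 0.2 mm of the pocket centre if its top is at 30 mm, the height for fully home.
- **Scene view:** it also fits fully home better than standing on the face, but it is coarse and off by about 1 mm.
- **Forces:** every reading was about 7 N or less after lifting off the card. I only read it at the ends of moves, not continuously.
- **Surroundings:** no listed thing looked moved in the last top view. The arm hid one of the other bearings, the purple and yellow look-alikes and part of the card, so those were not confirmed there.

**Disagreements:**
- The gripper opening read about 19 mm on this bearing. I put that down to pad give. The camera measured about 21.7 mm, and it entered the 23 mm pocket.
- The bearing looked tilted by 1 to 2 degrees while carried, but the pocket rings looked concentric after release.

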